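# Close and clip the food box

### The job

Close the steel food box: set its white lid squarely and fully down on the box with all four clips still open. Then flip down the two clips on the long sides first, and only after that the two on the short sides, each fully home against the side of the box. Leave the mug and the brush where they are.

Things in the scene. Friction and masses are not known exactly. Their poses are not given: they have to be found in the camera images.
- box: Open-topped stainless steel food box, fixed to the ledge; outside 120 mm along its x, 160 mm along its y, 80 mm high, walls 3 mm, with a rim bead standing 4 mm proud all round the top 9 mm. Origin at the centre of its underside, z up. Some fried buns (below 40 mm) lie in it.
- lid: Loose white plastic lid, about 0.28 kg, right way up on the ledge. Origin at the centre of its underside, z up. A solid plug 109 (x) x 149 (y) x 10 mm deep, tapered, 2.5 mm play each side in the box; on it a plate 132 x 172 mm, z = 10 to 18 mm, that rests on the box rim. Fully seated, its origin is 70 mm above the box's, long sides matching (either way round).
- lid_handle (a point): Middle of the lid's handle, 46 mm above the lid's origin: a bridge bar 84 mm long along the lid's y, 14 mm thick along its x, 14 mm high (39 to 53 mm above the lid's origin), open below between two end posts.
- long_clip_a (a joint): Angle (rad) of the grey clip at the middle of the lid's +x (long) side, 56 mm wide; hinge axis along that side, 70 mm out from the lid's centre and 14 mm above the lid's origin. 0 = fully down, hanging flat beside the box and hooked under its bead; 1.57 = straight out; starts at 1.8 to 2.2 (out and upward); stops at 0 and 2.4. No spring: a stiff hinge (0.03 N m) that stays where left.
- long_clip_b (a joint): Angle (rad) of the grey clip at the middle of the lid's -x (long) side, 56 mm wide; hinge axis along that side, 70 mm out from the lid's centre and 14 mm above the lid's origin. 0 = fully down, hanging flat beside the box and hooked under its bead; 1.57 = straight out; starts at 1.8 to 2.2 (out and upward); stops at 0 and 2.4. No spring: a stiff hinge (0.03 N m) that stays where left.
- short_clip_a (a joint): Angle (rad) of the grey clip at the middle of the lid's +y (short) side, 36 mm wide; hinge axis along that side, 90 mm out from the lid's centre and 14 mm above the lid's origin. 0 = fully down, hanging flat beside the box and hooked under its bead; 1.57 = straight out; starts at 1.8 to 2.2 (out and upward); stops at 0 and 2.4. No spring: a stiff hinge (0.03 N m) that stays where left.
- short_clip_b (a joint): Angle (rad) of the grey clip at the middle of the lid's -y (short) side, 36 mm wide; hinge axis along that side, 90 mm out from the lid's centre and 14 mm above the lid's origin. 0 = fully down, hanging flat beside the box and hooked under its bead; 1.57 = straight out; starts at 1.8 to 2.2 (out and upward); stops at 0 and 2.4. No spring: a stiff hinge (0.03 N m) that stays where left.
- long_clip_a_tab (a point): Middle of the free end of the long clip a, 30 mm from its hinge axis. Clip plate 4 mm thick.
- long_clip_b_tab (a point): Middle of the free end of the long clip b, 30 mm from its hinge axis. Clip plate 4 mm thick.
- short_clip_a_tab (a point): Middle of the free end of the short clip a, 30 mm from its hinge axis. Clip plate 4 mm thick.
- short_clip_b_tab (a point): Middle of the free end of the short clip b, 30 mm from its hinge axis. Clip plate 4 mm thick.
- mug: White enamel mug, bystander: 80 mm across, 80 mm high, handle at its +y. Origin at the centre of its underside. (A fixed dish rack with plates, 210 mm high, stands out of the way to the right, beyond y = -0.49 m.)
- brush: Blue washing-up brush lying on its side, bystander: 195 mm long along its x, 22 mm high, bristles to +y. Origin on the ledge, about its middle.
Things that resemble listed ones, but are neither listed nor needed, are in the scene too. What is shaped like the box but purple or turquoise is not meant.

How it is judged:
On the way, in this order (a step that is already met when the one before it is completed fails the run):
1. the lid is seated on the box with all four clips still open (z of lid in the frame of box between 0.067 and 0.073 m and horizontal distance between lid and box below 0.006 m and angle between the y axis of lid and the y axis of box, either way round below 0.1 rad and angle between lid's own z axis and vertical below 0.05 rad and value of joint each of long_clip_a, long_clip_b, short_clip_a, short_clip_b above 1.2 rad), for 0.2 s.
2. both long-side clips are down while both short-side clips are still open (z of lid in the frame of box between 0.067 and 0.073 m and horizontal distance between lid and box below 0.006 m and angle between the y axis of lid and the y axis of box, either way round below 0.1 rad and angle between lid's own z axis and vertical below 0.05 rad and value of joint each of long_clip_a, long_clip_b below 0.17 rad and value of joint each of short_clip_a, short_clip_b above 1.2 rad), for 0.1 s.
3. both short-side clips are down too (z of lid in the frame of box between 0.067 and 0.073 m and horizontal distance between lid and box below 0.006 m and angle between the y axis of lid and the y axis of box, either way round below 0.1 rad and angle between lid's own z axis and vertical below 0.05 rad and value of joint each of long_clip_a, long_clip_b, short_clip_a, short_clip_b below 0.17 rad), for 0.2 s.
At the end, for the whole second after the job is handed in: The lid sits level on the box (within 3 mm of its seated height, 6 mm of centre, 0.1 rad of square), at rest, and all four clips are within 0.17 rad of fully down (all of step 3 and linear speed of lid below 0.02 m/s); the robot touches nothing.
It fails at once if the mug is shifted by more than 30 mm or tipped (distance of mug from where it was at the start of the episode above 0.03 m or angle between mug's own z axis and vertical above 0.5 rad).
It fails at once if the brush is shifted by more than 30 mm (distance of brush from where it was at the start of the episode above 0.03 m).
It also fails if it takes over 61 s, if anything falls off the work surface, if the arm or the gripper's body presses on something with over 40 N, if the wrist force passes 120 N, or if a joint passes its speed limit or range.

### The arm

A 6-joint arm with a two-finger parallel gripper is mounted at the origin on the work surface. World frame = base frame: x ahead of the robot, y to its left, z up, the work surface at z = 0. Lengths are in m, angles in rad, forces in N, time in s.
With the tool pointing down it reaches from about 0.25 to 0.775 m from the base axis. Payload 8.9 kg.
Tool frame: the origin (TCP) lies between the finger pads; the fingertips stand 19 mm ahead of it and the grasp point (between the pads) is the TCP; z points along the fingers, y is the line along which they close (so a half turn about z gives the same grasp; the last joint's range is limited). The gripper opens to 85 mm and grips with 20 to 120 N. Pads are 22 mm wide; open, the fingers measure 114 mm over their backs; the gripper's body (76 mm by 85 mm) begins 54 mm behind the grasp point. The pads swing forward as they close: fully open they stand 13 mm farther back than shut.
Start: joints at [-1.486, 0.291, -0.153, 1.127, 0, 1.431], TCP at [0.117, -0.512, 0.25] pointing down, gripper open.
Joint ranges: [-2.52, 2.52], [-0.91, 1.74], [-1.3, 1.37], [-1.96, 2.02], [-1.52, 1.47], [-3.14, 3.14]. Speed limits (rad/s): [2.22, 2.22, 2.79, 3.14, 3.14, 3.14].

### API

Orientations are given as [roll, pitch, yaw] about the fixed x, y, z axes, in that order (R = Rz(yaw) Ry(pitch) Rx(roll)).
In Python, from workcell import state, grab_frame, camera_params, job_done gives the robot as it stands. The module is installed in compiled form; this text tells all that it offers.
- The arm moves only by the tool servo_tool, never from a script. Its argument "steps" is a list of rows, each an object with "jaw": the opening, from -1 (shut) to 1 (fully open), so that 0 is half open; "offset": the shift along the tool's x, y, z as a fraction of full scale, a list of three; "twist": the turn about the tool's z as a fraction of full scale. A call has exactly 10 rows; each row shifts and turns the commanded pose from where the row before left it, along the tool's axes as they then stand; what a row does not reach is not made up. Full scale, the value 1, is 0.02 m for a shift and 0.1 rad for a turn. A row lasts 1/12 s, in which the tool goes at most 41.7 mm and 7.16 degrees, less where a joint would pass 70% of its speed; a pose out of reach is approached as far as the arm can. A call with a number of a shift or a turn outside -1 to 1 is refused whole. A call with a gripper value outside its range is refused whole. The fingers move at their own pace and stop on an object; "grip_force" is the grip in N (left out, the last holds). Time passes only in rows, so rows that do not move let the fingers close, or fill a call up. It gives the time, the measured TCP pose, the force, the opening and the grip force at its end, in the units of the state.
- state(): the state, without advancing time (a new reading comes with each control period).
- grab_frame(name): name is "scene" or "top" or "wrist"; returns the picture (400x640x3 uint8, blue, green, red); there is no depth.
- camera_params(name): a dict with "fx", "fy", "cx", "cy" (pixels), "R" (3x3) and "t" (3): a world point X has camera coordinates R X + t. Camera axes: x right, y down, z forward; pixel columns grow to the right and rows downward; lengths in m; the calibration is good to about 2 mm. A picture is of the moment at which its call begins: read the wrist's pose just before it. camera_params takes no time and is no camera call; for the wrist camera it gives the pose at the moment of the call.
- job_done(): hands the job in; it is judged then, once.
The state is a dict: "clock": time; "joints": joint angles; "joint_vel": joint speeds; "joint_efforts": joint torques, N m; "eef_pos": TCP position; "eef_rot": TCP orientation; "force": force on the tool from outside, world axes, zero at the start; "wrist_torque": the same for the moment, N m; "width": opening from 0.0 (shut) to 1.0 (fully open); "finger_force": force on a finger pad.
Only numpy, scipy, OpenCV 4.12 (cv2) and the standard library are available. Lean on these libraries where they do the work, as an engineer would, in place of code of your own. Each camera call takes 0.05 s, during which the arm holds its last target. There are 200 camera calls.

## Working session

There is one attempt and no reset: what is moved stays moved. The work goes in short steps, Python scripts to look and compute and a tool call to move; the robot and the scene stay as the last step left them, time stands still between calls to the robot, and variables do not carry over. Pictures are saved under pics/ and viewed, at most 12 in all, crops included, and the job is handed in when it is done.

Besides the shell and the picture viewer there is one more tool, called as name(argument=value, ...) on one line, values as JSON. servo_tool: Moves the arm, as the interface text tells. Shift numbers are shares of 0.02 m and turn numbers shares of 0.1 rad, none past 1 either way. Its arguments: {"type":"object","properties":{"steps":{"type":"array","items":{"type":"object","properties":{"jaw":{"type":"number"},"offset":{"type":"array","items":{"type":"number"}},"twist":{"type":"number"}}}},"grip_force":{"type":"number"}},"required":["steps"]}

```bash
mkdir -p pics; python3 - <<'E'
from workcell import *
import cv2,numpy as np
s=state();print(s['clock'],s['eef_pos'],s['eef_rot'],s['force'])
for n in('scene','top'):
    f=grab_frame(n);cv2.imwrite(f'pics/{n}0.png',f)
    p=camera_params(n);R=np.array(p['R']);print(n,p['fx'],p['cx'],p['cy'],(-R.T@np.array(p['t'])).round(3),R.round(2).tolist())
E
```

```text
0.0 [ 0.11646536 -0.51151351  0.24973542] [-3.14034029e+00 -1.58005925e-04  2.23741934e-01] [ 0.4630915  -1.11661149  0.49503334]
scene 454.54319055482205 318.49851190735853 203.53298221846393 [1.005 0.489 1.266] [[-0.71, 0.71, -0.01], [0.62, 0.61, -0.49], [-0.34, -0.36, -0.87]]
top 454.79580456504357 327.3095378110292 200.44199230619262 [0.449 0.006 1.458] [[-0.01, -1.0, -0.0], [-1.0, 0.01, -0.04], [0.04, 0.0, -1.0]]
```

View pics/scene0.png

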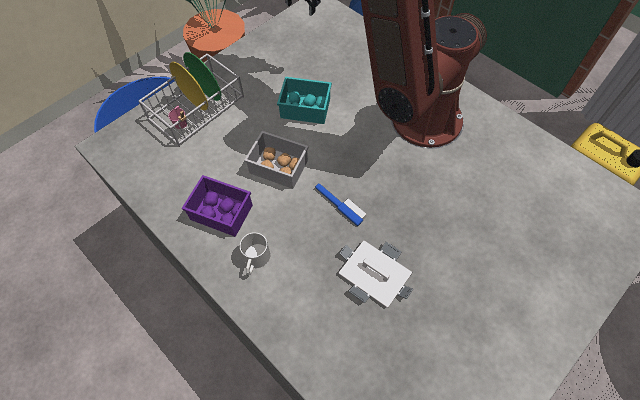

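View pics/top0.png

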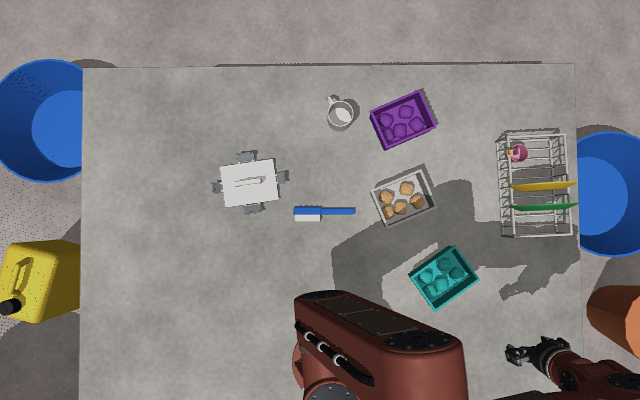

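The scene view shows the lid at about (375,273) and the steel box at (277,160). In the top view the lid is near (250,182), the box near (403,197), the mug at (340,112) and the brush at (325,213). Next I'll measure the lid and box.

```bash
cat >h.py <<'E'
from workcell import *
import cv2,numpy as np
def ray(n,uv,z,p=None):
    p=p or camera_params(n);R=np.array(p['R']);c=-R.T@np.array(p['t'])
    uv=np.atleast_2d(uv)
    d=np.c_[(uv[:,0]-p['cx'])/p['fx'],(uv[:,1]-p['cy'])/p['fy'],np.ones(len(uv))]@R
    return c+d*((z-c[2])/d[:,2])[:,None]
def proj(n,X,p=None):
    p=p or camera_params(n);q=np.atleast_2d(X)@np.array(p['R']).T+p['t']
    return np.c_[p['fx']*q[:,0]/q[:,2]+p['cx'],p['fy']*q[:,1]/q[:,2]+p['cy']]
def rect(n,m,z):
    c=max(cv2.findContours(m,0,1)[0],key=cv2.contourArea)[:,0,:].astype(float)
    P=ray(n,c,z)[:,:2]*1000
    r=cv2.minAreaRect(P.astype(np.float32));b=cv2.boxPoints(r)
    e=b[1]-b[0],b[2]-b[1];L=max(e,key=np.linalg.norm)
    return np.round(r[0],1),np.round(r[1],1),round(float(np.arctan(L[1]/L[0])),3)
E
python3 - <<'E'
from h import *
f=cv2.imread('pics/top0.png');g=f.astype(int)
m=((g.min(2)>200)*255).astype(np.uint8);m[:, :200]=0;m[:,300:]=0
print(rect('top',m,.018))
f2=cv2.imread('pics/scene0.png');g2=f2.astype(int)
m2=((g2.min(2)>190)*255).astype(np.uint8);m2[:230]=0;m2[:,:325]=0;m2[:,425:]=0
print(rect('scene',m2,.018))
a=cv2.resize(f[155:240,360:445],(400,400),interpolation=cv2.INTER_CUBIC)
b=cv2.resize(f2[122:197,235:320],(400,353),interpolation=cv2.INTER_CUBIC);b=cv2.copyMakeBorder(b,0,47,0,0,0)
ml=cv2.resize(f[140:220,205:295],(400,356));ml=cv2.copyMakeBorder(ml,0,44,0,0,0)
cv2.imwrite('pics/c.png',np.hstack([a,b]))
E
```

```text
(array([567.5, 254.5]), array([130.9, 176.4]), -1.432)
(array([566.8, 257.6]), array([139.6, 179.3]), -1.44)
```

View pics/c.png

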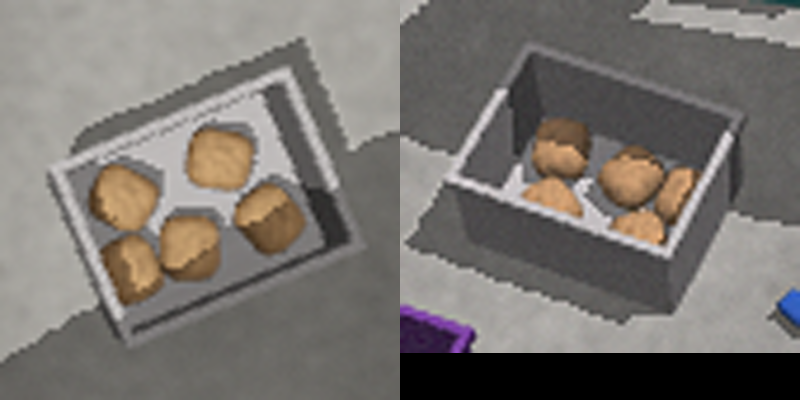

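The crop shows the box's outer rim corners. In the top half they are (48,172), (290,66), (364,244) and (128,346); in the scene half (45,182), (128,45), (347,117) and (270,255).

```bash
python3 - <<'E'
from h import *
s=400/85
for n,o,c in(('top',(360,155),[(48,172),(290,66),(364,244),(128,346)]),('scene',(235,122),[(45,182),(128,45),(347,117),(270,255)])):
    P=ray(n,(np.array(c)+.5)/s+o-.5,.080)[:,:2]*1000
    print(n,P.round(0).tolist(),P.mean(0).round(1))
    r=cv2.minAreaRect(P.astype(np.float32));print(r)
    for i in range(4):
        d=P[(i+1)%4]-P[i];print(np.linalg.norm(d).round(1),np.arctan2(d[1],d[0]).round(3))
E
```

```text
top [[532.0, -123.0], [599.0, -280.0], [483.0, -326.0], [419.0, -173.0]] [ 508.4 -225.5]
((508.3509216308594, -225.99342346191406), (124.1461410522461, 171.02557373046875), 23.08696746826172)
171.0 -1.168
124.2 -2.766
165.9 1.968
123.1 0.417
scene [[599.0, -274.0], [483.0, -321.0], [419.0, -167.0], [533.0, -123.0]] [ 508.5 -221.2]
((509.0736083984375, -220.3396759033203), (125.71558380126953, 167.71151733398438), 22.540794372558594)
125.7 -2.756
166.8 1.964
122.3 0.369
164.7 -1.156
```

```bash
cat >>h.py <<'E'
def plan(tx,ty,tz,tyaw,split=None):
    "prints calls (10 equal rows each): offset, twist, in tool units"
    s=state();p=np.array(s['eef_pos']);y=s['eef_rot'][2]
    D=np.array([tx,ty,tz])-p;dy=(tyaw-y+np.pi)%(2*np.pi)-np.pi
    print('from',p.round(4),'rot',np.round(s['eef_rot'],3),'dy',round(dy,3))
    n=max(split or 1,int(np.ceil(max(abs(dy)-.02,0)/1.0)),1)
    while 1:
        out=[];yy=y
        for k in range(n):
            M=np.zeros((2,2))
            for i in range(10):
                c,si=np.cos(yy),np.sin(yy);M+=np.array([[c,si],[si,-c]]);yy+=dy/n/10
            o=np.linalg.solve(M,D[:2]/n)/.02
            out.append((*o,-D[2]/n/10/.02,-dy/n))
        if np.abs(out).max()<=1:break
        n+=1
    for o in out:print('offset',np.round(o[:3],3),'twist',round(o[3],3))
E
python3 - <<'E'
from h import *
plan(.567,.256,.25,1.706)
E
```

```text
from [ 0.1165 -0.5115  0.2498] rot [-3.14  -0.     0.224] dy 1.482
offset [ 0.693 -0.564 -0.   ] twist -0.296
offset [ 0.827 -0.337 -0.   ] twist -0.296
offset [ 0.89 -0.08 -0.  ] twist -0.296
offset [ 0.874  0.183 -0.   ] twist -0.296
offset [ 0.783  0.431 -0.   ] twist -0.296
```

servo_tool(steps=[{"jaw": 1, "offset": [0.69, -0.56, 0], "twist": -0.296}, {"jaw": 1, "offset": [0.69, -0.56, 0], "twist": -0.296}, {"jaw": 1, "offset": [0.69, -0.56, 0], "twist": -0.296}, {"jaw": 1, "offset": [0.69, -0.56, 0], "twist": -0.296}, {"jaw": 1, "offset": [0.69, -0.56, 0], "twist": -0.296}, {"jaw": 1, "offset": [0.69, -0.56, 0], "twist": -0.296}, {"jaw": 1, "offset": [0.69, -0.56, 0], "twist": -0.296}, {"jaw": 1, "offset": [0.69, -0.56, 0], "twist": -0.296}, {"jaw": 1, "offset": [0.69, -0.56, 0], "twist": -0.296}, {"jaw": 1, "offset": [0.69, -0.56, 0], "twist": -0.296}])

```text
clock: 0.93
eef_pos: [0.2066, -0.3583, 0.2501]
eef_rot: [-3.141, -0.0, 0.521]
force: [-0.2, 0.1, 0.7]
width: 1.001
finger_force: 0.0
```

servo_tool(steps=[{"jaw": 1, "offset": [0.83, -0.34, 0], "twist": -0.296}, {"jaw": 1, "offset": [0.83, -0.34, 0], "twist": -0.296}, {"jaw": 1, "offset": [0.83, -0.34, 0], "twist": -0.296}, {"jaw": 1, "offset": [0.83, -0.34, 0], "twist": -0.296}, {"jaw": 1, "offset": [0.83, -0.34, 0], "twist": -0.296}, {"jaw": 1, "offset": [0.83, -0.34, 0], "twist": -0.296}, {"jaw": 1, "offset": [0.83, -0.34, 0], "twist": -0.296}, {"jaw": 1, "offset": [0.83, -0.34, 0], "twist": -0.296}, {"jaw": 1, "offset": [0.83, -0.34, 0], "twist": -0.296}, {"jaw": 1, "offset": [0.83, -0.34, 0], "twist": -0.296}])

```text
clock: 1.77
eef_pos: [0.2967, -0.204, 0.2501]
eef_rot: [-3.141, -0.0, 0.817]
force: [0.3, 0.4, 0.5]
width: 1.0
finger_force: 0.0
```

servo_tool(steps=[{"jaw": 1, "offset": [0.89, -0.08, 0], "twist": -0.296}, {"jaw": 1, "offset": [0.89, -0.08, 0], "twist": -0.296}, {"jaw": 1, "offset": [0.89, -0.08, 0], "twist": -0.296}, {"jaw": 1, "offset": [0.89, -0.08, 0], "twist": -0.296}, {"jaw": 1, "offset": [0.89, -0.08, 0], "twist": -0.296}, {"jaw": 1, "offset": [0.89, -0.08, 0], "twist": -0.296}, {"jaw": 1, "offset": [0.89, -0.08, 0], "twist": -0.296}, {"jaw": 1, "offset": [0.89, -0.08, 0], "twist": -0.296}, {"jaw": 1, "offset": [0.89, -0.08, 0], "twist": -0.296}, {"jaw": 1, "offset": [0.89, -0.08, 0], "twist": -0.296}])

```text
clock: 2.6
eef_pos: [0.3871, -0.0506, 0.2501]
eef_rot: [-3.141, 0.0, 1.113]
force: [0.6, 1.4, -0.3]
width: 1.001
finger_force: 0.0
```

servo_tool(steps=[{"jaw": 1, "offset": [0.87, 0.18, 0], "twist": -0.296}, {"jaw": 1, "offset": [0.87, 0.18, 0], "twist": -0.296}, {"jaw": 1, "offset": [0.87, 0.18, 0], "twist": -0.296}, {"jaw": 1, "offset": [0.87, 0.18, 0], "twist": -0.296}, {"jaw": 1, "offset": [0.87, 0.18, 0], "twist": -0.296}, {"jaw": 1, "offset": [0.87, 0.18, 0], "twist": -0.296}, {"jaw": 1, "offset": [0.87, 0.18, 0], "twist": -0.296}, {"jaw": 1, "offset": [0.87, 0.18, 0], "twist": -0.296}, {"jaw": 1, "offset": [0.87, 0.18, 0], "twist": -0.296}, {"jaw": 1, "offset": [0.87, 0.18, 0], "twist": -0.296}])

```text
clock: 3.43
eef_pos: [0.4765, 0.1021, 0.25]
eef_rot: [-3.141, 0.0, 1.409]
force: [-0.2, 0.2, 0.5]
width: 0.999
finger_force: 0.0
```

servo_tool(steps=[{"jaw": 1, "offset": [0.78, 0.43, 0], "twist": -0.296}, {"jaw": 1, "offset": [0.78, 0.43, 0], "twist": -0.296}, {"jaw": 1, "offset": [0.78, 0.43, 0], "twist": -0.296}, {"jaw": 1, "offset": [0.78, 0.43, 0], "twist": -0.296}, {"jaw": 1, "offset": [0.78, 0.43, 0], "twist": -0.296}, {"jaw": 1, "offset": [0.78, 0.43, 0], "twist": -0.296}, {"jaw": 1, "offset": [0.78, 0.43, 0], "twist": -0.296}, {"jaw": 1, "offset": [0.78, 0.43, 0], "twist": -0.296}, {"jaw": 1, "offset": [0.78, 0.43, 0], "twist": -0.296}, {"jaw": 1, "offset": [0.78, 0.43, 0], "twist": -0.296}])

```text
clock: 4.27
eef_pos: [0.5668, 0.2547, 0.2498]
eef_rot: [-3.141, 0.0, 1.705]
force: [0.8, 0.4, 0.1]
width: 1.0
finger_force: 0.0
```

```bash
python3 - <<'E'
from h import *
import json
s=state();p=camera_params('wrist');f=grab_frame('wrist');cv2.imwrite('pics/w1.png',f)
print(s['clock'],s['eef_pos'],s['eef_rot'],s['force'])
json.dump({k:np.array(v).tolist() for k,v in p.items()},open('w1.json','w'))
R=np.array(p['R']);print(-R.T@np.array(p['t']),R.round(2).tolist())
E
```

```text
4.2667 [0.56679928 0.25474807 0.24977149] [-3.14070506e+00  1.98576294e-04  1.70515205e+00] [0.80412417 0.36430022 0.06250037]
[0.55493228 0.33477791 0.37410137] [[0.99, 0.13, -0.0], [0.13, -0.94, 0.31], [0.04, -0.31, -0.95]]
```

View pics/w1.png

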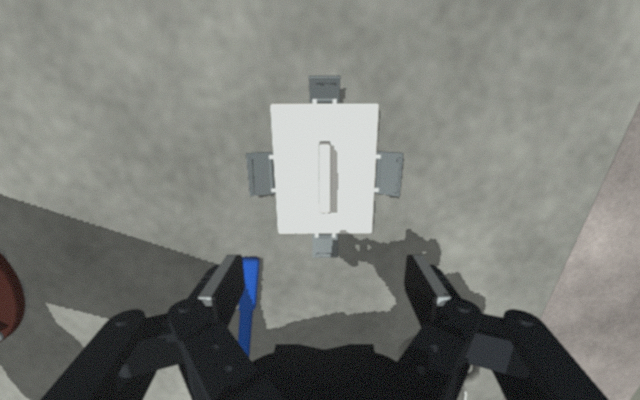

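The wrist view shows the lid plate with corners (270,104), (378,103), (372,234) and (278,234). The handle bar runs from (324,142) to (324,212).

```bash
python3 - <<'E'
from h import *
import json
p=json.load(open('w1.json'))
P=ray('wrist',[(270,104),(378,103.5),(372.5,234),(277.5,234)],.018,p)[:,:2]*1000
print(P.round(1).tolist(),P.mean(0).round(1))
for i in range(4):
    d=P[(i+1)%4]-P[i];print(np.linalg.norm(d).round(1),np.arctan2(d[1],d[0]).round(3))
g=cv2.imread('pics/w1.png').astype(int)
m=((g.min(2)>190)*255).astype(np.uint8);m[:90]=0;m[245:]=0;m[:,:240]=0;m[:,400:]=0
c=max(cv2.findContours(m,0,1)[0],key=cv2.contourArea)[:,0,:].astype(float)
r=cv2.minAreaRect((ray('wrist',c,.018,p)[:,:2]*1000).astype(np.float32));print(r)
E
```

```text
[[489.7, 331.7], [618.2, 349.7], [643.9, 179.9], [512.8, 162.1]] [566.1 255.8]
129.7 0.139
171.6 -1.42
132.3 -3.007
171.1 1.706
((565.38232421875, 256.91015625), (139.94325256347656, 179.8523406982422), 7.878244876861572)
```

servo_tool(steps=[{"jaw": 1, "offset": [0.01, 0, 0.9], "twist": 0}, {"jaw": 1, "offset": [0.01, 0, 0.9], "twist": 0}, {"jaw": 1, "offset": [0.01, 0, 0.9], "twist": 0}, {"jaw": 1, "offset": [0.01, 0, 0.9], "twist": 0}, {"jaw": 1, "offset": [0.01, 0, 0.9], "twist": 0}, {"jaw": 1, "offset": [0, 0, 0.9], "twist": 0}, {"jaw": 1, "offset": [0, 0, 0.9], "twist": 0}, {"jaw": 1, "offset": [0, 0, 0.9], "twist": 0}, {"jaw": 1, "offset": [0, 0, 0.9], "twist": 0}, {"jaw": 1, "offset": [0, 0, 0.9], "twist": 0}])

```text
clock: 5.15
eef_pos: [0.5661, 0.2548, 0.0691]
eef_rot: [-3.141, 0.0, 1.704]
force: [-0.3, 0.1, -0.1]
width: 1.0
finger_force: 0.0
```

servo_tool(grip_force=50, steps=[{"jaw": 1, "offset": [0, 0, 0.5], "twist": 0}, {"jaw": 1, "offset": [0, 0, 0.4], "twist": 0}, {"jaw": 1, "offset": [0, 0, 0.2], "twist": 0}, {"jaw": 0.5, "offset": [0, 0, 0], "twist": 0}, {"jaw": 0, "offset": [0, 0, 0], "twist": 0}, {"jaw": -0.3, "offset": [0, 0, 0], "twist": 0}, {"jaw": -0.6, "offset": [0, 0, 0], "twist": 0}, {"jaw": -1, "offset": [0, 0, 0], "twist": 0}, {"jaw": -1, "offset": [0, 0, 0], "twist": 0}, {"jaw": -1, "offset": [0, 0, 0], "twist": 0}])

```text
clock: 5.98
eef_pos: [0.5669, 0.2552, 0.0489]
eef_rot: [3.141, -0.0, 1.704]
force: [-0.8, -0.7, 4.5]
width: 0.156
finger_force: 49.7
```

servo_tool(grip_force=70, steps=[{"jaw": -1, "offset": [0, 0, 0], "twist": 0}, {"jaw": -1, "offset": [0, 0, 0], "twist": 0}, {"jaw": -1, "offset": [0, 0, 0], "twist": 0}, {"jaw": -1, "offset": [0, 0, 0], "twist": 0}, {"jaw": -1, "offset": [0, 0, -0.5], "twist": 0}, {"jaw": -1, "offset": [0, 0, -1], "twist": 0}, {"jaw": -1, "offset": [0, 0, -1], "twist": 0}, {"jaw": -1, "offset": [0, 0, -1], "twist": 0}, {"jaw": -1, "offset": [0, 0, -1], "twist": 0}, {"jaw": -1, "offset": [0, 0, -1], "twist": 0}])

```text
clock: 6.82
eef_pos: [0.5659, 0.2549, 0.1592]
eef_rot: [-3.14, 0.0, 1.704]
force: [0.1, 0.1, -4.6]
width: 0.145
finger_force: 68.8
```

servo_tool(steps=[{"jaw": -1, "offset": [0, 0, -0.5], "twist": 0}, {"jaw": -1, "offset": [0, 0, -0.5], "twist": 0}, {"jaw": -1, "offset": [0, 0, -0.5], "twist": 0}, {"jaw": -1, "offset": [0, 0, -0.5], "twist": 0}, {"jaw": -1, "offset": [0, 0, -0.5], "twist": 0}, {"jaw": -1, "offset": [0, 0, -0.5], "twist": 0}, {"jaw": -1, "offset": [0, 0, 0], "twist": 0}, {"jaw": -1, "offset": [0, 0, 0], "twist": 0}, {"jaw": -1, "offset": [0, 0, 0], "twist": 0}, {"jaw": -1, "offset": [0, 0, 0], "twist": 0}])

```text
clock: 7.65
eef_pos: [0.5661, 0.2549, 0.2176]
eef_rot: [-3.14, 0.0, 1.704]
force: [0.0, -0.8, -3.7]
width: 0.146
finger_force: 68.9
```

```bash
python3 - <<'E'
from h import *
import json
s=state();p=camera_params('wrist');f=grab_frame('wrist');cv2.imwrite('pics/w2.png',f)
print(s['clock'],s['eef_pos'],s['eef_rot'],s['force'],s['width'])
json.dump({k:np.array(v).tolist() for k,v in p.items()},open('w2.json','w'))
plan(.5085,-.223,.215,1.965)
E
```

```text
7.65 [0.56613706 0.25490825 0.21755041] [-3.14032974e+00  2.05211730e-04  1.70377617e+00] [ 0.04174422 -0.79116835 -3.71605388] 0.14643901861908845
from [0.5662 0.2549 0.2176] rot [-3.14   0.     1.704] dy 0.261
offset [-0.769 -0.231  0.004] twist -0.087
offset [-0.746 -0.297  0.004] twist -0.087
offset [-0.717 -0.361  0.004] twist -0.087
```

View pics/w2.png

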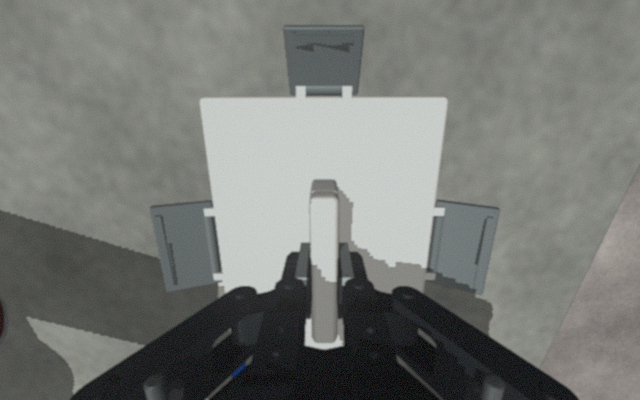

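The lid is held squarely. Its far plate edge is at row 98, between columns 201 and 447. I'll work out the grasp offset along the handle.

```bash
python3 - <<'E'
from h import *
import json
p=json.load(open('w2.json'));tcp=np.array([.56614,.25491]);y=1.7038
for z in(.184,.187):
    P=ray('wrist',[(201.5,97.5),(447,97.5)],z,p)[:,:2]-tcp
    print((P@np.array([[np.cos(y),np.sin(y)],[np.sin(y),-np.cos(y)]]).T*1000).round(1))
# steel box corners by line fits of outer rim in top frame, brighter than surroundings: sanity of far edge in new pictures
f=grab_frame('top');cv2.imwrite('pics/top2.png',f)
g=grab_frame('scene');cv2.imwrite('pics/scene2.png',g)
a=cv2.resize(f[155:240,360:445],(510,510),interpolation=cv2.INTER_CUBIC)
cv2.imwrite('pics/c2.png',a)
E
```

```text
[[ 86.6 -66. ]
 [ 86.7  63.9]]
[[ 86.5 -64.7]
 [ 86.5  62.7]]
```

View pics/c2.png

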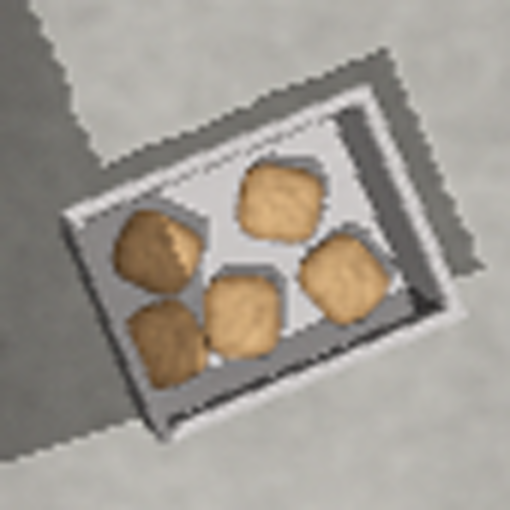

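The new crop has shade-free box corners at (62,214), (373,84), (468,310) and (165,440), at 6x scale.

```bash
python3 - <<'E'
from h import *
P=ray('top',(np.array([(62,214),(373,84),(468,310),(165,440)])+.5)/6+(360,155)-.5,.080)[:,:2]*1000
print(P.round(0).tolist(),P.mean(0).round(1))
for i in range(4):
    d=P[(i+1)%4]-P[i];print(np.linalg.norm(d).round(1),np.arctan2(d[1],d[0]).round(3))
plan(.509,-.224,.2,1.967)
E
```

```text
[[535.0, -123.0], [599.0, -282.0], [484.0, -328.0], [420.0, -174.0]] [ 509.5 -226.7]
171.1 -1.185
123.9 -2.762
166.8 1.965
125.2 0.414
from [0.5663 0.255  0.2178] rot [-3.141  0.     1.704] dy 0.263
offset [-0.77  -0.231  0.03 ] twist -0.088
offset [-0.747 -0.298  0.03 ] twist -0.088
offset [-0.718 -0.362  0.03 ] twist -0.088
```

servo_tool(steps=[{"jaw": -1, "offset": [-0.77, -0.23, 0], "twist": -0.087}, {"jaw": -1, "offset": [-0.77, -0.23, 0], "twist": -0.087}, {"jaw": -1, "offset": [-0.77, -0.23, 0], "twist": -0.087}, {"jaw": -1, "offset": [-0.77, -0.23, 0], "twist": -0.087}, {"jaw": -1, "offset": [-0.77, -0.23, 0], "twist": -0.087}, {"jaw": -1, "offset": [-0.77, -0.23, 0], "twist": -0.087}, {"jaw": -1, "offset": [-0.77, -0.23, 0], "twist": -0.087}, {"jaw": -1, "offset": [-0.77, -0.23, 0], "twist": -0.087}, {"jaw": -1, "offset": [-0.77, -0.23, 0], "twist": -0.087}, {"jaw": -1, "offset": [-0.77, -0.23, 0], "twist": -0.087}])

```text
clock: 8.63
eef_pos: [0.5473, 0.0947, 0.2182]
eef_rot: [-3.141, -0.0, 1.791]
force: [0.5, -1.4, -4.7]
width: 0.149
finger_force: 68.8
```

servo_tool(steps=[{"jaw": -1, "offset": [-0.75, -0.3, 0], "twist": -0.087}, {"jaw": -1, "offset": [-0.75, -0.3, 0], "twist": -0.087}, {"jaw": -1, "offset": [-0.75, -0.3, 0], "twist": -0.087}, {"jaw": -1, "offset": [-0.75, -0.3, 0], "twist": -0.087}, {"jaw": -1, "offset": [-0.75, -0.3, 0], "twist": -0.087}, {"jaw": -1, "offset": [-0.75, -0.3, 0], "twist": -0.087}, {"jaw": -1, "offset": [-0.75, -0.3, 0], "twist": -0.087}, {"jaw": -1, "offset": [-0.75, -0.3, 0], "twist": -0.087}, {"jaw": -1, "offset": [-0.75, -0.3, 0], "twist": -0.087}, {"jaw": -1, "offset": [-0.75, -0.3, 0], "twist": -0.087}])

```text
clock: 9.47
eef_pos: [0.5278, -0.0656, 0.2182]
eef_rot: [-3.141, -0.0, 1.878]
force: [0.2, -0.5, -3.1]
width: 0.149
finger_force: 68.8
```

servo_tool(steps=[{"jaw": -1, "offset": [-0.72, -0.36, 0.1], "twist": -0.087}, {"jaw": -1, "offset": [-0.72, -0.36, 0.1], "twist": -0.087}, {"jaw": -1, "offset": [-0.72, -0.36, 0.1], "twist": -0.087}, {"jaw": -1, "offset": [-0.72, -0.36, 0.1], "twist": -0.087}, {"jaw": -1, "offset": [-0.72, -0.36, 0.1], "twist": -0.087}, {"jaw": -1, "offset": [-0.72, -0.36, 0.1], "twist": -0.087}, {"jaw": -1, "offset": [-0.72, -0.36, 0.1], "twist": -0.087}, {"jaw": -1, "offset": [-0.72, -0.36, 0.1], "twist": -0.087}, {"jaw": -1, "offset": [-0.72, -0.36, 0.1], "twist": -0.087}, {"jaw": -1, "offset": [-0.72, -0.36, 0.1], "twist": -0.087}])

```text
clock: 10.3
eef_pos: [0.509, -0.2254, 0.1981]
eef_rot: [-3.142, -0.0, 1.965]
force: [0.1, 0.2, -3.0]
width: 0.15
finger_force: 68.8
```

```bash
python3 - <<'E'
from h import *
s=state();print(s['eef_pos'],s['force'])
plan(.509,-.225,.145,1.964)
E
```

```text
[ 0.50895881 -0.22541258  0.19807678] [ 0.07142978  0.15625553 -2.98411669]
from [ 0.509  -0.2254  0.1981] rot [-3.142 -0.     1.965] dy -0.001
offset [0.002 0.001 0.265] twist 0.001
```

servo_tool(steps=[{"jaw": -1, "offset": [0, 0, 0.34], "twist": 0}, {"jaw": -1, "offset": [0, 0, 0.34], "twist": 0}, {"jaw": -1, "offset": [0, 0, 0.34], "twist": 0}, {"jaw": -1, "offset": [0, 0, 0.34], "twist": 0}, {"jaw": -1, "offset": [0, 0, 0.34], "twist": 0}, {"jaw": -1, "offset": [0, 0, 0.34], "twist": 0}, {"jaw": -1, "offset": [0, 0, 0.34], "twist": 0}, {"jaw": -1, "offset": [0, 0, 0.34], "twist": 0}, {"jaw": -1, "offset": [0, 0, 0.34], "twist": 0}, {"jaw": -1, "offset": [0, 0, 0.34], "twist": 0}])

```text
clock: 11.13
eef_pos: [0.5092, -0.2246, 0.1296]
eef_rot: [3.142, -0.0, 1.965]
force: [-0.7, 0.1, -4.4]
width: 0.145
finger_force: 68.8
```

servo_tool(steps=[{"jaw": -1, "offset": [0, 0, 0.05], "twist": 0}, {"jaw": -1, "offset": [0, 0, 0.05], "twist": 0}, {"jaw": -1, "offset": [0, 0, 0.05], "twist": 0}, {"jaw": -1, "offset": [0, 0, 0.05], "twist": 0}, {"jaw": -1, "offset": [0, 0, 0.05], "twist": 0}, {"jaw": -1, "offset": [0, 0, 0], "twist": 0}, {"jaw": -1, "offset": [0, 0, 0], "twist": 0}, {"jaw": -1, "offset": [0, 0, 0], "twist": 0}, {"jaw": -1, "offset": [0, 0, 0], "twist": 0}, {"jaw": -1, "offset": [0, 0, 0], "twist": 0}])

```text
clock: 11.97
eef_pos: [0.5092, -0.2247, 0.1254]
eef_rot: [3.141, 0.0, 1.965]
force: [0.2, 0.2, -4.3]
width: 0.143
finger_force: 68.7
```

```bash
python3 - <<'E'
from h import *
s=state();print(s['eef_pos'],s['eef_rot'],s['force'],s['wrist_torque'])
E
```

```text
[ 0.50924817 -0.22471442  0.12540105] [3.14146939e+00 1.61289728e-04 1.96479753e+00] [ 0.16524589  0.21891115 -4.30082809] [ 0.04212873  0.00083148 -0.01426565]
```

servo_tool(steps=[{"jaw": -1, "offset": [0, 0, 0.05], "twist": 0}, {"jaw": -1, "offset": [0, 0, 0.05], "twist": 0}, {"jaw": -1, "offset": [0, 0, 0.05], "twist": 0}, {"jaw": -1, "offset": [0, 0, 0.05], "twist": 0}, {"jaw": -1, "offset": [0, 0, 0.05], "twist": 0}, {"jaw": -1, "offset": [0, 0, 0.05], "twist": 0}, {"jaw": -1, "offset": [0, 0, 0.03], "twist": 0}, {"jaw": -1, "offset": [0, 0, 0], "twist": 0}, {"jaw": -1, "offset": [0, 0, 0], "twist": 0}, {"jaw": -1, "offset": [0, 0, 0], "twist": 0}])

```text
clock: 12.8
eef_pos: [0.5092, -0.2247, 0.119]
eef_rot: [3.142, 0.0, 1.965]
force: [-2.7, -0.0, 3.5]
width: 0.146
finger_force: 69.7
```

```bash
python3 - <<'E'
from h import *
s=state();print(s['eef_pos'],s['eef_rot'],s['force'],s['wrist_torque'])
E
```

```text
[ 0.50915203 -0.22465481  0.11900411] [3.14154653e+00 1.36710086e-04 1.96479677e+00] [-2.72778705 -0.01385949  3.46458424] [0.25016666 0.48868303 0.03531356]
```

servo_tool(steps=[{"jaw": -0.8, "offset": [0, 0, 0], "twist": 0}, {"jaw": -0.6, "offset": [0, 0, 0], "twist": 0}, {"jaw": -0.4, "offset": [0, 0, 0], "twist": 0}, {"jaw": 0, "offset": [0, 0, 0], "twist": 0}, {"jaw": 0.2, "offset": [0, 0, 0], "twist": 0}, {"jaw": 0.2, "offset": [0, 0, 0], "twist": 0}, {"jaw": 0.2, "offset": [0, 0, 0], "twist": 0}, {"jaw": 0.2, "offset": [0, 0, -0.5], "twist": 0}, {"jaw": 0.2, "offset": [0, 0, -0.8], "twist": 0}, {"jaw": 0.2, "offset": [0, 0, -0.8], "twist": 0}])

```text
clock: 13.63
eef_pos: [0.5089, -0.2245, 0.1615]
eef_rot: [-3.141, -0.001, 1.965]
force: [1.1, -1.2, -0.2]
width: 0.598
finger_force: 0.0
```

servo_tool(grip_force=30, steps=[{"jaw": 0.2, "offset": [0, 0, -1], "twist": 0}, {"jaw": 0, "offset": [0, 0, -1], "twist": 0}, {"jaw": -1, "offset": [0, 0, -1], "twist": 0}, {"jaw": -1, "offset": [0, 0, -1], "twist": 0}, {"jaw": -1, "offset": [0, 0, -1], "twist": 0}, {"jaw": -1, "offset": [0, 0, -1], "twist": 0}, {"jaw": -1, "offset": [0, 0, -1], "twist": 0}, {"jaw": -1, "offset": [0, 0, 0], "twist": 0}, {"jaw": -1, "offset": [0, 0, 0], "twist": 0}, {"jaw": -1, "offset": [0, 0, 0], "twist": 0}])

```text
clock: 14.47
eef_pos: [0.509, -0.2246, 0.3005]
eef_rot: [-3.141, -0.0, 1.965]
force: [0.6, -0.3, -0.3]
width: 0.002
finger_force: 0.0
```

```bash
python3 - <<'E'
from h import *
import json
s=state();p=camera_params('wrist');f=grab_frame('wrist');cv2.imwrite('pics/w3.png',f)
print(s['clock'],s['eef_pos'],s['eef_rot'],s['force'],s['width'])
json.dump({k:np.array(v).tolist() for k,v in p.items()},open('w3.json','w'))
E
```

```text
14.4667 [ 0.5089516  -0.22455264  0.3005153 ] [-3.14141426e+00 -2.63343507e-04  1.96476409e+00] [ 0.62558726 -0.33677948 -0.34850282] 0.0020640712543460323
```

View pics/w3.png

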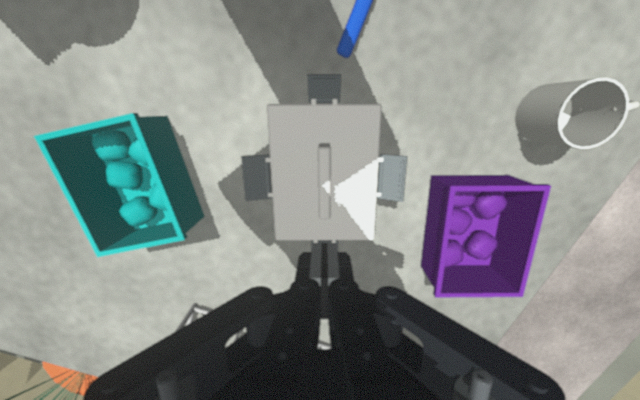

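The wrist view shows the lid seated, with plate corners (268,104), (381,104), (375,240) and (273,240), and all four clips sticking out. I'll check the centre, then press the +tool-y long clip (image right).

```bash
python3 - <<'E'
from h import *
import json
p=json.load(open('w3.json'));y=1.9648;T=np.array([[np.cos(y),np.sin(y)],[np.sin(y),-np.cos(y)]])
def t(uv,z):return ((ray('wrist',uv,z,p)[:,:2]-[.50895,-.22455])@T.T*1000).round(1)
q=t([(268,104),(381,104),(375,240),(273,240)],.088);print(q.tolist(),q.mean(0))
print('purple rim',t([(432,177),(424,295)],.08).tolist(),'turq',t([(135,115),(185,240)],.08).tolist())
print('tabs',t([(406,157),(402,201),(246,155),(242,199),(308,75),(340,75)],.097).tolist())
E
```

```text
[[86.6, -64.6], [86.6, 63.9], [-83.9, 66.9], [-83.9, -68.5]] [ 1.35  -0.575]
purple rim [[-0.2, 135.3], [-176.3, 145.0]] turq [[74.4, -223.4], [-87.9, -189.7]]
tabs [[27.8, 95.2], [-26.5, 95.3], [30.1, -92.1], [-23.9, -101.7], [115.9, -18.1], [115.9, 16.3]]
```

servo_tool(steps=[{"jaw": -1, "offset": [0, 0.475, 0.8], "twist": 0}, {"jaw": -1, "offset": [0, 0.475, 0.8], "twist": 0}, {"jaw": -1, "offset": [0, 0.475, 0.8], "twist": 0}, {"jaw": -1, "offset": [0, 0.475, 0.8], "twist": 0}, {"jaw": -1, "offset": [0, 0.475, 0.8], "twist": 0}, {"jaw": -1, "offset": [0, 0.475, 0.8], "twist": 0}, {"jaw": -1, "offset": [0, 0.475, 0.8], "twist": 0}, {"jaw": -1, "offset": [0, 0.475, 0.8], "twist": 0}, {"jaw": -1, "offset": [0, 0.475, 0.8], "twist": 0}, {"jaw": -1, "offset": [0, 0.475, 0.8], "twist": 0}])

```text
clock: 15.35
eef_pos: [0.5965, -0.1876, 0.1388]
eef_rot: [-3.14, -0.002, 1.965]
force: [0.2, -0.3, -0.5]
width: 0.002
finger_force: 0.0
```

servo_tool(steps=[{"jaw": -1, "offset": [0, 0, 0.5], "twist": 0}, {"jaw": -1, "offset": [0, 0, 0.3], "twist": 0}, {"jaw": -1, "offset": [0, 0, 0.3], "twist": 0}, {"jaw": -1, "offset": [0, 0, 0.3], "twist": 0}, {"jaw": -1, "offset": [0, 0, 0.3], "twist": 0}, {"jaw": -1, "offset": [0, 0, 0.3], "twist": 0}, {"jaw": -1, "offset": [0, 0, 0.3], "twist": 0}, {"jaw": -1, "offset": [0, 0, 0.3], "twist": 0}, {"jaw": -1, "offset": [0, 0, 0.3], "twist": 0}, {"jaw": -1, "offset": [0, 0, 0.3], "twist": 0}])

```text
clock: 16.18
eef_pos: [0.597, -0.1882, 0.0762]
eef_rot: [3.141, 0.0, 1.965]
force: [1.0, -0.1, 1.9]
width: 0.001
finger_force: 0.6
```

servo_tool(steps=[{"jaw": -1, "offset": [0, -0.1, 0], "twist": 0}, {"jaw": -1, "offset": [0, -0.1, 0], "twist": 0}, {"jaw": -1, "offset": [0, -0.05, 0], "twist": 0}, {"jaw": -1, "offset": [0, -0.05, 0], "twist": 0}, {"jaw": -1, "offset": [0, -0.05, 0], "twist": 0}, {"jaw": -1, "offset": [0, -0.05, 0], "twist": 0}, {"jaw": -1, "offset": [0, 0, 0], "twist": 0}, {"jaw": -1, "offset": [0, 0, 0], "twist": 0}, {"jaw": -1, "offset": [0, 0, 0], "twist": 0}, {"jaw": -1, "offset": [0, 0, 0], "twist": 0}])

```text
clock: 17.02
eef_pos: [0.5896, -0.1914, 0.0769]
eef_rot: [3.142, 0.0, 1.965]
force: [0.3, -0.0, 1.5]
width: 0.001
finger_force: 0.8
```

```bash
cat >>h.py <<'E'
def rel():
    s=state();y=s['eef_rot'][2];T=np.array([[np.cos(y),np.sin(y)],[np.sin(y),-np.cos(y)]])
    print(round(s['clock'],2),'rel mm',(T@(np.array(s['eef_pos'][:2])-[.5092,-.22466])*1000).round(1),'z',round(s['eef_pos'][2],4),'F tool',(T@s['force'][:2]).round(1),'Fz',round(s['force'][2],1))
E
python3 -c "from h import *;rel()"
```

```text
17.02 rel mm [-0.1 87. ] z 0.0769 F tool [-0.1  0.3] Fz 1.5
```

servo_tool(steps=[{"jaw": -1, "offset": [0, -0.05, 0], "twist": 0}, {"jaw": -1, "offset": [0, -0.05, 0], "twist": 0}, {"jaw": -1, "offset": [0, -0.05, 0], "twist": 0}, {"jaw": -1, "offset": [0, 0, 0], "twist": 0}, {"jaw": -1, "offset": [0, 0, 0], "twist": 0}, {"jaw": -1, "offset": [0, 0, 0], "twist": 0}, {"jaw": -1, "offset": [0, 0, 0], "twist": 0}, {"jaw": -1, "offset": [0, 0, 0], "twist": 0}, {"jaw": -1, "offset": [0, 0, 0], "twist": 0}, {"jaw": -1, "offset": [0, 0, 0], "twist": 0}])

```text
clock: 17.85
eef_pos: [0.5866, -0.1924, 0.0767]
eef_rot: [-3.141, -0.0, 1.965]
force: [-0.4, 0.2, -0.3]
width: 0.001
finger_force: 0.1
```

```bash
python3 - <<'E'
from h import *
rel();f=grab_frame('wrist');g=grab_frame('scene');c=camera_params('scene')
u=proj('scene',[.509,-.2247,.08],c)[0].astype(int);print(u)
k=cv2.resize(g[u[1]-45:u[1]+45,u[0]-55:u[0]+55],(480,393),interpolation=cv2.INTER_CUBIC)
cv2.imwrite('pics/k4.png',np.hstack([k,cv2.resize(f[:, 160:480],(314,393))]))
E
```

```text
17.85 rel mm [ 0.1 83.8] z 0.0767 F tool [ 0.3 -0.3] Fz -0.3
[275 152]
```

View pics/k4.png

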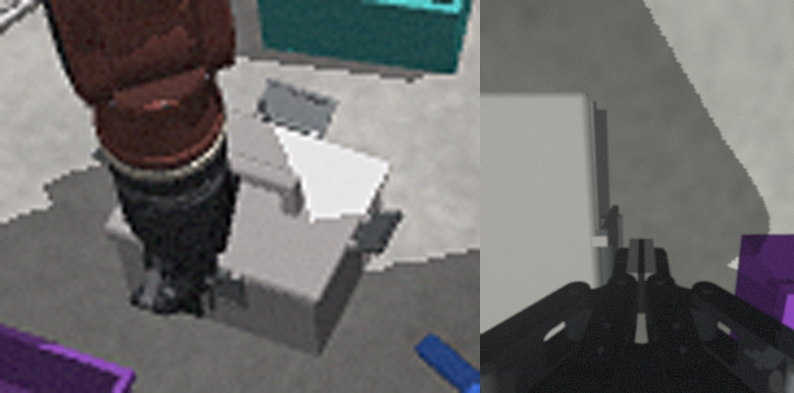

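The scene half shows the clip turned down and the other clips open. The finger at (185,300) isn't pressing hard yet, so I'll move it farther in.

servo_tool(steps=[{"jaw": -1, "offset": [0, -0.05, 0], "twist": 0}, {"jaw": -1, "offset": [0, -0.05, 0], "twist": 0}, {"jaw": -1, "offset": [0, -0.05, 0], "twist": 0}, {"jaw": -1, "offset": [0, 0, 0], "twist": 0}, {"jaw": -1, "offset": [0, 0, 0], "twist": 0}, {"jaw": -1, "offset": [0, 0, 0], "twist": 0}, {"jaw": -1, "offset": [0, 0, 0], "twist": 0}, {"jaw": -1, "offset": [0, 0, 0], "twist": 0}, {"jaw": -1, "offset": [0, 0, 0], "twist": 0}, {"jaw": -1, "offset": [0, 0, 0], "twist": 0}])

```text
clock: 18.78
eef_pos: [0.5857, -0.1933, 0.0771]
eef_rot: [3.138, 0.001, 1.965]
force: [7.8, 2.3, -2.4]
width: 0.003
finger_force: 4.0
```

```bash
python3 -c "from h import *;rel()"
```

```text
18.78 rel mm [-0.5 82.6] z 0.0771 F tool [-0.9  8.1] Fz -2.4
```

servo_tool(steps=[{"jaw": -1, "offset": [0, -0.05, 0], "twist": 0}, {"jaw": -1, "offset": [0, -0.05, 0], "twist": 0}, {"jaw": -1, "offset": [0, 0, 0], "twist": 0}, {"jaw": -1, "offset": [0, 0, 0], "twist": 0}, {"jaw": -1, "offset": [0, 0, 0], "twist": 0}, {"jaw": -1, "offset": [0, 0, 0], "twist": 0}, {"jaw": -1, "offset": [0, 0, 0], "twist": 0}, {"jaw": -1, "offset": [0, 0, 0], "twist": 0}, {"jaw": -1, "offset": [0, 0, 0], "twist": 0}, {"jaw": -1, "offset": [0, 0, 0], "twist": 0}])

```text
clock: 19.62
eef_pos: [0.5856, -0.1935, 0.0775]
eef_rot: [3.135, 0.001, 1.966]
force: [12.6, 5.8, -3.9]
width: 0.005
finger_force: 7.6
```

```bash
python3 -c "from h import *;rel()"
```

```text
19.62 rel mm [-0.6 82.5] z 0.0775 F tool [ 0.5 13.9] Fz -3.9
```

servo_tool(steps=[{"jaw": -1, "offset": [0, 0.4, 0], "twist": 0}, {"jaw": -1, "offset": [0, 0.3, 0], "twist": 0}, {"jaw": -1, "offset": [0, 0, -0.5], "twist": 0}, {"jaw": -1, "offset": [0, 0, -1], "twist": 0}, {"jaw": -1, "offset": [0, 0, -1], "twist": 0}, {"jaw": -1, "offset": [0, 0, -1], "twist": 0}, {"jaw": -1, "offset": [0, 0, -1], "twist": 0}, {"jaw": -1, "offset": [0, 0, -1], "twist": 0}, {"jaw": -1, "offset": [0, 0, -1], "twist": 0}, {"jaw": -1, "offset": [0, -0.5, 0], "twist": 0}])

```text
clock: 20.45
eef_pos: [0.588, -0.1934, 0.2114]
eef_rot: [3.137, 0.005, 1.966]
force: [-0.3, -0.3, 0.4]
width: -0.0
finger_force: 0.0
```

servo_tool(steps=[{"jaw": -1, "offset": [0, -0.85, 0], "twist": 0}, {"jaw": -1, "offset": [0, -0.85, 0], "twist": 0}, {"jaw": -1, "offset": [0, -0.85, 0], "twist": 0}, {"jaw": -1, "offset": [0, -0.85, 0], "twist": 0}, {"jaw": -1, "offset": [0, -0.85, 0], "twist": 0}, {"jaw": -1, "offset": [0, -0.85, 0], "twist": 0}, {"jaw": -1, "offset": [0, -0.85, 0], "twist": 0}, {"jaw": -1, "offset": [0, -0.85, 0], "twist": 0}, {"jaw": -1, "offset": [0, -0.85, 0], "twist": 0}, {"jaw": -1, "offset": [0, -0.85, 0], "twist": 0}])

```text
clock: 21.28
eef_pos: [0.4272, -0.2581, 0.2067]
eef_rot: [-3.141, -0.0, 1.965]
force: [0.2, -0.0, 0.7]
width: 0.001
finger_force: 0.0
```

```bash
python3 - <<'E'
from h import *
rel();g=grab_frame('scene');f=grab_frame('wrist')
k=cv2.resize(g[152-45:152+45,275-55:275+55],(480,393),interpolation=cv2.INTER_CUBIC)
cv2.imwrite('pics/k5.png',np.hstack([k,cv2.resize(f[:, 260:580],(314,393))]))
E
```

```text
21.28 rel mm [  0.5 -88.6] z 0.2067 F tool [-0.1  0.2] Fz 0.7
```

View pics/k5.png

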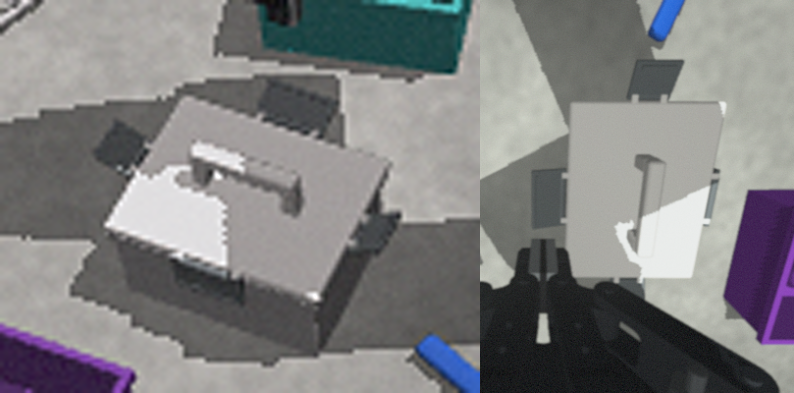

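The near long clip hangs flat against the box at (208,280), and the other three are still open. Next is the opposite long side.

servo_tool(steps=[{"jaw": -1, "offset": [0, -0.2, 0.8], "twist": 0}, {"jaw": -1, "offset": [0, 0, 0.8], "twist": 0}, {"jaw": -1, "offset": [0, 0, 0.8], "twist": 0}, {"jaw": -1, "offset": [0, 0, 0.8], "twist": 0}, {"jaw": -1, "offset": [0, 0, 0.6], "twist": 0}, {"jaw": -1, "offset": [0, 0, 0.3], "twist": 0}, {"jaw": -1, "offset": [0, 0, 0.3], "twist": 0}, {"jaw": -1, "offset": [0, 0, 0.3], "twist": 0}, {"jaw": -1, "offset": [0, 0, 0.3], "twist": 0}, {"jaw": -1, "offset": [0, 0, 0.3], "twist": 0}])

```text
clock: 22.22
eef_pos: [0.4254, -0.2599, 0.1007]
eef_rot: [3.141, 0.001, 1.965]
force: [0.2, -0.5, 3.7]
width: -0.001
finger_force: 1.6
```

servo_tool(steps=[{"jaw": -1, "offset": [0, 0, 0.3], "twist": 0}, {"jaw": -1, "offset": [0, 0, 0.3], "twist": 0}, {"jaw": -1, "offset": [0, 0, 0.3], "twist": 0}, {"jaw": -1, "offset": [0, 0, 0.3], "twist": 0}, {"jaw": -1, "offset": [0, 0, 0.1], "twist": 0}, {"jaw": -1, "offset": [0, 0.1, 0], "twist": 0}, {"jaw": -1, "offset": [0, 0.1, 0], "twist": 0}, {"jaw": -1, "offset": [0, 0.1, 0], "twist": 0}, {"jaw": -1, "offset": [0, 0.05, 0], "twist": 0}, {"jaw": -1, "offset": [0, 0, 0], "twist": 0}])

```text
clock: 23.05
eef_pos: [0.4314, -0.2569, 0.0747]
eef_rot: [-3.141, -0.0, 1.965]
force: [-3.9, -1.3, -0.8]
width: -0.001
finger_force: 1.9
```

```bash
python3 -c "from h import *;rel()"
```

```text
23.05 rel mm [  0.1 -84.2] z 0.0747 F tool [ 0.3 -4.1] Fz -0.8
```

servo_tool(steps=[{"jaw": -1, "offset": [0, 0.05, 0], "twist": 0}, {"jaw": -1, "offset": [0, 0.05, 0], "twist": 0}, {"jaw": -1, "offset": [0, 0.05, 0], "twist": 0}, {"jaw": -1, "offset": [0, 0, 0], "twist": 0}, {"jaw": -1, "offset": [0, 0, 0], "twist": 0}, {"jaw": -1, "offset": [0, 0, 0], "twist": 0}, {"jaw": -1, "offset": [0, 0, 0], "twist": 0}, {"jaw": -1, "offset": [0, 0, 0], "twist": 0}, {"jaw": -1, "offset": [0, 0, 0], "twist": 0}, {"jaw": -1, "offset": [0, 0, 0], "twist": 0}])

```text
clock: 23.88
eef_pos: [0.4316, -0.2567, 0.0747]
eef_rot: [-3.136, 0.0, 1.963]
force: [-16.7, -6.5, 5.7]
width: -0.002
finger_force: 9.0
```

```bash
python3 -c "from h import *;rel()"
```

```text
23.88 rel mm [  0.1 -83.9] z 0.0747 F tool [  0.4 -17.9] Fz 5.7
```

servo_tool(steps=[{"jaw": -1, "offset": [0, -0.4, 0], "twist": 0}, {"jaw": -1, "offset": [0, -0.35, 0], "twist": 0}, {"jaw": -1, "offset": [0, 0, -0.5], "twist": 0}, {"jaw": -1, "offset": [0, 0, -1], "twist": 0}, {"jaw": -1, "offset": [0, 0, -1], "twist": 0}, {"jaw": -1, "offset": [0, 0, -1], "twist": 0}, {"jaw": -1, "offset": [0, 0, -1], "twist": 0}, {"jaw": -1, "offset": [0, 0, -1], "twist": 0}, {"jaw": -1, "offset": [0, 0, -1], "twist": 0}, {"jaw": -1, "offset": [0, 0, 0], "twist": 0}])

```text
clock: 24.72
eef_pos: [0.4226, -0.2627, 0.2092]
eef_rot: [3.138, 0.006, 1.965]
force: [1.3, -0.1, -0.2]
width: -0.001
finger_force: 0.0
```

servo_tool(steps=[{"jaw": -1, "offset": [0.55, 0.475, 0], "twist": 0}, {"jaw": -1, "offset": [0.55, 0.475, 0], "twist": 0}, {"jaw": -1, "offset": [0.55, 0.475, 0], "twist": 0}, {"jaw": -1, "offset": [0.55, 0.475, 0], "twist": 0}, {"jaw": -1, "offset": [0.55, 0.475, 0], "twist": 0}, {"jaw": -1, "offset": [0.55, 0.475, 0], "twist": 0}, {"jaw": -1, "offset": [0.55, 0.475, 0], "twist": 0}, {"jaw": -1, "offset": [0.55, 0.475, 0], "twist": 0}, {"jaw": -1, "offset": [0.55, 0.475, 0], "twist": 0}, {"jaw": -1, "offset": [0.55, 0.475, 0], "twist": 0}])

```text
clock: 25.55
eef_pos: [0.4664, -0.1225, 0.2051]
eef_rot: [3.141, -0.0, 1.965]
force: [0.9, -0.7, 0.6]
width: -0.007
finger_force: 0.0
```

```bash
python3 - <<'E'
from h import *
rel();g=grab_frame('scene');f=grab_frame('top')
k=cv2.resize(g[152-45:152+45,275-55:275+55],(440,360),interpolation=cv2.INTER_CUBIC)
t=cv2.resize(f[150:240,360:450],(360,360),interpolation=cv2.INTER_CUBIC)
cv2.imwrite('pics/k6.png',np.hstack([k,t]))
E
```

```text
25.55 rel mm [110.7  -0.3] z 0.2051 F tool [-0.9  0.6] Fz 0.6
```

View pics/k6.png

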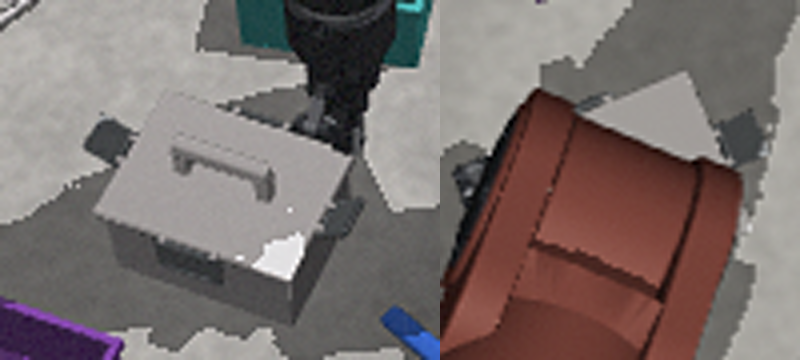

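The near long clip is home at (190,262). No tab shows behind the far long edge, and both short clips, at (108,140) and (345,212), are still open. Now the +x short clip.

servo_tool(steps=[{"jaw": -1, "offset": [0, 0, 0.8], "twist": 0}, {"jaw": -1, "offset": [0, 0, 0.8], "twist": 0}, {"jaw": -1, "offset": [0, 0, 0.8], "twist": 0}, {"jaw": -1, "offset": [0, 0, 0.8], "twist": 0}, {"jaw": -1, "offset": [0, 0, 0.5], "twist": 0}, {"jaw": -1, "offset": [0, 0, 0.3], "twist": 0}, {"jaw": -1, "offset": [0, 0, 0.3], "twist": 0}, {"jaw": -1, "offset": [0, 0, 0.3], "twist": 0}, {"jaw": -1, "offset": [0, 0, 0.3], "twist": 0}, {"jaw": -1, "offset": [0, 0, 0.3], "twist": 0}])

```text
clock: 26.48
eef_pos: [0.4664, -0.1237, 0.1007]
eef_rot: [3.141, 0.001, 1.965]
force: [0.9, -0.7, 3.8]
width: 0.002
finger_force: 1.6
```

servo_tool(steps=[{"jaw": -1, "offset": [0, 0, 0.3], "twist": 0}, {"jaw": -1, "offset": [0, 0, 0.3], "twist": 0}, {"jaw": -1, "offset": [0, 0, 0.3], "twist": 0}, {"jaw": -1, "offset": [0, 0, 0.3], "twist": 0}, {"jaw": -1, "offset": [0, 0, 0.1], "twist": 0}, {"jaw": -1, "offset": [-0.1, 0, 0], "twist": 0}, {"jaw": -1, "offset": [-0.1, 0, 0], "twist": 0}, {"jaw": -1, "offset": [-0.1, 0, 0], "twist": 0}, {"jaw": -1, "offset": [0, 0, 0], "twist": 0}, {"jaw": -1, "offset": [0, 0, 0], "twist": 0}])

```text
clock: 27.32
eef_pos: [0.4687, -0.1295, 0.075]
eef_rot: [3.141, 0.001, 1.964]
force: [0.4, 0.2, 0.0]
width: 0.003
finger_force: 0.0
```

```bash
python3 -c "from h import *;rel()"
```

```text
27.32 rel mm [103.4  -0.9] z 0.075 F tool [0.1 0.5] Fz 0.0
```

servo_tool(steps=[{"jaw": -1, "offset": [-0.05, 0, 0], "twist": 0}, {"jaw": -1, "offset": [-0.05, 0, 0], "twist": 0}, {"jaw": -1, "offset": [-0.05, 0, 0], "twist": 0}, {"jaw": -1, "offset": [0, 0, 0], "twist": 0}, {"jaw": -1, "offset": [0, 0, 0], "twist": 0}, {"jaw": -1, "offset": [0, 0, 0], "twist": 0}, {"jaw": -1, "offset": [0, 0, 0], "twist": 0}, {"jaw": -1, "offset": [0, 0, 0], "twist": 0}, {"jaw": -1, "offset": [0, 0, 0], "twist": 0}, {"jaw": -1, "offset": [0, 0, 0], "twist": 0}])

```text
clock: 28.15
eef_pos: [0.4695, -0.1318, 0.0747]
eef_rot: [3.142, 0.0, 1.965]
force: [-1.2, 2.9, 2.2]
width: 0.002
finger_force: 1.4
```

```bash
python3 -c "from h import *;rel()"
```

```text
28.15 rel mm [101.  -1.] z 0.0747 F tool [3.1 0. ] Fz 2.2
```

servo_tool(steps=[{"jaw": -1, "offset": [-0.05, 0, 0], "twist": 0}, {"jaw": -1, "offset": [-0.05, 0, 0], "twist": 0}, {"jaw": -1, "offset": [-0.05, 0, 0], "twist": 0}, {"jaw": -1, "offset": [0, 0, 0], "twist": 0}, {"jaw": -1, "offset": [0, 0, 0], "twist": 0}, {"jaw": -1, "offset": [0, 0, 0], "twist": 0}, {"jaw": -1, "offset": [0, 0, 0], "twist": 0}, {"jaw": -1, "offset": [0, 0, 0], "twist": 0}, {"jaw": -1, "offset": [0, 0, 0], "twist": 0}, {"jaw": -1, "offset": [0, 0, 0], "twist": 0}])

```text
clock: 28.98
eef_pos: [0.4696, -0.1324, 0.0746]
eef_rot: [3.141, -0.005, 1.966]
force: [-3.7, 12.7, 9.4]
width: -0.001
finger_force: 6.9
```

```bash
python3 -c "from h import *;rel()"
```

```text
28.98 rel mm [100.4  -1. ] z 0.0746 F tool [13.2  1.5] Fz 9.4
```

servo_tool(steps=[{"jaw": -1, "offset": [0.4, 0, 0], "twist": 0}, {"jaw": -1, "offset": [0.3, 0, 0], "twist": 0}, {"jaw": -1, "offset": [0, 0, -0.5], "twist": 0}, {"jaw": -1, "offset": [0, 0, -1], "twist": 0}, {"jaw": -1, "offset": [0, 0, -1], "twist": 0}, {"jaw": -1, "offset": [0, 0, -1], "twist": 0}, {"jaw": -1, "offset": [0, 0, -1], "twist": 0}, {"jaw": -1, "offset": [0, 0, -1], "twist": 0}, {"jaw": -1, "offset": [0, 0, -1], "twist": 0}, {"jaw": -1, "offset": [-0.6, 0, 0], "twist": 0}])

```text
clock: 29.82
eef_pos: [0.4711, -0.1326, 0.2082]
eef_rot: [3.138, 0.004, 1.966]
force: [0.7, -0.5, 0.9]
width: -0.0
finger_force: 0.0
```

servo_tool(steps=[{"jaw": -1, "offset": [-1, 0, 0], "twist": 0}, {"jaw": -1, "offset": [-1, 0, 0], "twist": 0}, {"jaw": -1, "offset": [-1, 0, 0], "twist": 0}, {"jaw": -1, "offset": [-1, 0, 0], "twist": 0}, {"jaw": -1, "offset": [-1, 0, 0], "twist": 0}, {"jaw": -1, "offset": [-1, 0, 0], "twist": 0}, {"jaw": -1, "offset": [-1, 0, 0], "twist": 0}, {"jaw": -1, "offset": [-1, 0, 0], "twist": 0}, {"jaw": -1, "offset": [-1, 0, 0], "twist": 0}, {"jaw": -1, "offset": [-1, 0, 0], "twist": 0}])

```text
clock: 30.65
eef_pos: [0.5469, -0.3189, 0.2039]
eef_rot: [-3.141, 0.0, 1.964]
force: [1.3, 0.7, 0.5]
width: -0.002
finger_force: 0.0
```

```bash
python3 -c "from h import *;rel()"
```

```text
30.65 rel mm [-101.4   -1.3] z 0.2039 F tool [0.1 1.5] Fz 0.5
```

servo_tool(steps=[{"jaw": -1, "offset": [-0.35, 0, 0.7], "twist": 0}, {"jaw": -1, "offset": [0, 0, 0.8], "twist": 0}, {"jaw": -1, "offset": [0, 0, 0.8], "twist": 0}, {"jaw": -1, "offset": [0, 0, 0.8], "twist": 0}, {"jaw": -1, "offset": [0, 0, 0.5], "twist": 0}, {"jaw": -1, "offset": [0, 0, 0.3], "twist": 0}, {"jaw": -1, "offset": [0, 0, 0.3], "twist": 0}, {"jaw": -1, "offset": [0, 0, 0.3], "twist": 0}, {"jaw": -1, "offset": [0, 0, 0.3], "twist": 0}, {"jaw": -1, "offset": [0, 0, 0.3], "twist": 0}])

```text
clock: 31.48
eef_pos: [0.55, -0.3245, 0.1031]
eef_rot: [3.141, 0.002, 1.965]
force: [-0.1, -2.7, 6.8]
width: -0.001
finger_force: 3.2
```

servo_tool(steps=[{"jaw": -1, "offset": [0, 0, 0.3], "twist": 0}, {"jaw": -1, "offset": [0, 0, 0.3], "twist": 0}, {"jaw": -1, "offset": [0, 0, 0.3], "twist": 0}, {"jaw": -1, "offset": [0, 0, 0.3], "twist": 0}, {"jaw": -1, "offset": [0, 0, 0.1], "twist": 0}, {"jaw": -1, "offset": [0.1, 0, 0], "twist": 0}, {"jaw": -1, "offset": [0.1, 0, 0], "twist": 0}, {"jaw": -1, "offset": [0.1, 0, 0], "twist": 0}, {"jaw": -1, "offset": [0, 0, 0], "twist": 0}, {"jaw": -1, "offset": [0, 0, 0], "twist": 0}])

```text
clock: 32.32
eef_pos: [0.5471, -0.3187, 0.0769]
eef_rot: [-3.141, 0.001, 1.965]
force: [0.9, -4.3, -2.3]
width: 0.002
finger_force: 2.1
```

servo_tool(steps=[{"jaw": -1, "offset": [0.05, 0, 0], "twist": 0}, {"jaw": -1, "offset": [0.05, 0, 0], "twist": 0}, {"jaw": -1, "offset": [0, 0, 0], "twist": 0}, {"jaw": -1, "offset": [0, 0, 0], "twist": 0}, {"jaw": -1, "offset": [0, 0, 0], "twist": 0}, {"jaw": -1, "offset": [0, 0, 0], "twist": 0}, {"jaw": -1, "offset": [0, 0, 0], "twist": 0}, {"jaw": -1, "offset": [0, 0, 0], "twist": 0}, {"jaw": -1, "offset": [0, 0, 0], "twist": 0}, {"jaw": -1, "offset": [0, 0, 0], "twist": 0}])

```text
clock: 33.15
eef_pos: [0.5471, -0.3185, 0.0771]
eef_rot: [3.141, 0.004, 1.964]
force: [3.9, -10.4, -6.4]
width: -0.006
finger_force: 5.4
```

```bash
python3 -c "from h import *;rel()"
```

```text
33.15 rel mm [-101.2   -1. ] z 0.0771 F tool [-11.1  -0.4] Fz -6.4
```

servo_tool(steps=[{"jaw": -1, "offset": [-0.4, 0, 0], "twist": 0}, {"jaw": -1, "offset": [-0.3, 0, 0], "twist": 0}, {"jaw": -1, "offset": [0, 0, -0.5], "twist": 0}, {"jaw": -1, "offset": [0, 0, -1], "twist": 0}, {"jaw": -1, "offset": [0, 0, -1], "twist": 0}, {"jaw": -1, "offset": [0, 0, -1], "twist": 0}, {"jaw": -1, "offset": [0, 0, -1], "twist": 0}, {"jaw": -1, "offset": [0, 0, -1], "twist": 0}, {"jaw": -1, "offset": [0, 0, -1], "twist": 0}, {"jaw": -1, "offset": [0, 0, -1], "twist": 0}])

```text
clock: 33.98
eef_pos: [0.5514, -0.3288, 0.2285]
eef_rot: [3.141, -0.001, 1.965]
force: [1.3, -0.3, -0.7]
width: -0.005
finger_force: 0.0
```

servo_tool(steps=[{"jaw": -1, "offset": [0, 0, -1], "twist": 0}, {"jaw": -1, "offset": [0.9, 0, -1], "twist": 0}, {"jaw": -1, "offset": [0.9, 0, -1], "twist": 0}, {"jaw": -1, "offset": [0.9, 0, 0], "twist": 0}, {"jaw": -1, "offset": [0.9, 0, 0], "twist": 0}, {"jaw": -1, "offset": [0.9, 0, 0], "twist": 0}, {"jaw": -1, "offset": [0.9, 0, 0], "twist": 0}, {"jaw": -1, "offset": [0, 0, 0], "twist": 0}, {"jaw": -1, "offset": [0, 0, 0], "twist": 0}, {"jaw": -1, "offset": [0, 0, 0], "twist": 0}])

```text
clock: 34.82
eef_pos: [0.5104, -0.2299, 0.2873]
eef_rot: [3.141, 0.001, 1.965]
force: [0.1, 0.4, -0.6]
width: 0.003
finger_force: 0.0
```

```bash
python3 - <<'E'
from h import *
rel();g=grab_frame('scene');f=grab_frame('wrist')
k=cv2.resize(g[152-45:152+45,275-55:275+55],(440,360),interpolation=cv2.INTER_CUBIC)
t=cv2.resize(f[40:300,190:450],(360,360),interpolation=cv2.INTER_CUBIC)
cv2.imwrite('pics/k7.png',np.hstack([k,t]))
E
```

```text
34.82 rel mm [-5.3 -0.9] z 0.2873 F tool [0.3 0.3] Fz -0.6
```

View pics/k7.png

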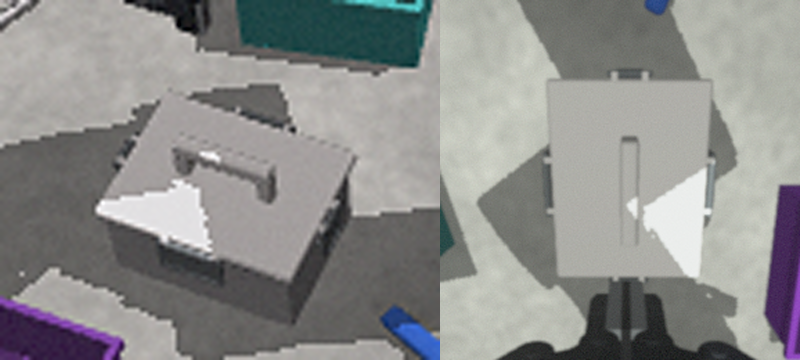

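All four clips lie against the sides: the long pair show at (548,180) and (710,185), the near short one at (628,75), and the far short one as a thin strip at (125,152). The lid is level and the gripper is clear, so I'll hand in.

```bash
python3 -c "from workcell import *;print(job_done())"
```

```text
the job is handed in; nothing more can be done
None
```

The job is handed in at about 35 s of the 61 s: the lid is seated on the steel box, the long-side clips were closed first, then the short-side ones, and the mug and brush were never touched; the hand-in returned no verdict, so I'm going by the final pictures and the contact forces.

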